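# Fetch the jammed calibration weight from under the riser with a reacher

## Robot

A 6-joint arm with a two-finger parallel gripper is mounted at the origin on the work surface; the furniture and walls round the work are solid. World frame = base frame: x ahead of the robot, y to its left, z up, the work surface at z = 0. Lengths are in m, angles in rad, forces in N, time in s.
With the tool pointing down it reaches from about 0.35 to 0.925 m from the base axis. Payload 6.4 kg.
Tool frame: the origin (TCP) lies at the centre of the arm's flange, where the gripper is bolted on; the fingertips stand 199 mm ahead of it and the grasp point (between the pads) lies 180 mm ahead of it; z points along the fingers, y is the line along which they close (so a half turn about z gives the same grasp; the last joint's range is limited). The gripper opens to 94 mm and grips with 3 to 60 N. Pads are 16 mm wide; open, the fingers measure 119 mm over their backs; the gripper's body (75 mm by 177 mm) begins 78 mm behind the grasp point.
Start: joints at [-1.33, 0.245, 1.558, -0, 1.339, -0.174], TCP at [0.262, -0.595, 0.405] pointing down, gripper open.
Joint ranges: [-3.13, 3.13], [-1.02, 2.26], [0.13, 2.54], [-0.95, 4.09], [0.21, 2.88], [-2.74, 2.74]. Speed limits (rad/s): [2.57, 2.57, 3.14, 3.14, 3.14, 3.14].

## Interface

Orientations are given as a unit quaternion [x, y, z, w].
In Python, from cell import manip gives the robot as it stands.
- The arm moves only by the shell command python3 -m jog 'ROWS' [FORCE]. ROWS is JSON, a list that holds one entry, the list of rows, each a list of 7 numbers: the turn, a rotation vector about the world's x, y, z in rad, then the shift along the world's x, y, z in m, then the opening, from -1 (shut) to 1 (fully open), so that 0 is half open. In form: [[[wx, wy, wz, x, y, z, hand], ...]]. A call has 1 to 8 rows; each row shifts and turns the commanded pose from where the row before left it; what a row does not reach is not made up. A row lasts 1/8 s, in which the tool goes at most 62.5 mm and 10.7 degrees, less where a joint would pass 70% of its speed; a pose out of reach is approached as far as the arm can. A call with a gripper value outside its range is refused whole. The fingers move at their own pace and stop on an object; FORCE is the grip in N (left out, the last holds). Time passes only in rows, so rows that do not move let the fingers close. It gives the time, the measured TCP pose, the force, the opening and the grip force at its end, in the units of the state.
- manip.state(): the state, without advancing time (a new reading comes with each control period).
- manip.capture(name): name is "scene" or "side" or "wrist"; returns a dict with "pixels" (384x512x3 uint8, red, green, blue), "z_map" (384x512 float32, m along the optical axis (not along the pixel's ray), 0 where there is no reading), "camera_matrix" (3x3 intrinsics, pixels), "R" (3x3) and "t" (3): a world point X has camera coordinates R X + t. Camera axes: x right, y down, z forward; pixel columns grow to the right and rows downward; lengths in m; the calibration is good to about 2 mm. A picture is of the moment at which its call begins.
- manip.sign_off(): hands the job in; it is judged then, once.
Trained networks look in a picture, given as the dict that the camera call returned (one of the last four; its "shot" number tells which), for a name from the list of things; names that differ only in an ending like _2 or _b are one class to them, and where a whole thing is asked for, a point or a joint stands for the part that bears it (a point fixed in the world has none). Each returns a list of dicts, best first, with "score" (0 to 1); they miss things now and then, are a little off and sometimes report something else, mostly with a low value. They report only what shows in the picture. A call takes as long as a camera call.
- manip.look_for(picture, query): "rect" ([left, top, width, height] in pixels, round what is visible of it).
- manip.silhouettes(picture, query): "pixels" (384x512 bool, what is visible of it) and "rect" ([left, top, width, height] in pixels, round what is visible of it).
The state is a dict: "clock": time; "joint_positions": joint angles; "joint_velocities": joint speeds; "effort": joint torques, N m; "tcp_pos": TCP position; "ee_rot": TCP orientation; "wrist_force": force on the tool from outside, world axes, zero at the start; "moment": the same for the moment, N m; "width": finger opening in m; "grip_force": force on a finger pad.
Only numpy, scipy, OpenCV 4.12 (cv2) and the standard library are available. Lean on these libraries where they do the work, as an engineer would, in place of code of your own. Each camera call takes 0.05 s, during which the arm holds its last target. There are 200 camera calls.

## Task

The steel calibration weight has got jammed under the sprung orange clip beneath the low clear riser. Pick up the hand reacher, slide its open jaws in round the weight, squeeze the trigger just firmly enough to grip it with both jaws (never crush it, and never touch the weight with your fingers), and draw it out upright, still gripped, until it stands wholly on the blue mat. Then let go of it, back the reacher off and leave the reacher lying flat on the bench clear of the weight and the riser, without shoving the riser or disturbing the other things.

Things in the scene. Friction and masses are not known exactly. Their poses are not given: they have to be found in the camera images.
- reacher: Hand reacher lying flat on its side, 278 mm long, 0.26 kg, balanced within 15 mm of its grip. Origin: on the bench plane under the grip's middle; x along the shaft to the jaws, z up. Dark counterweight at x -81 to -55, grey housing at x 45 to 75 mm, both 44 wide, 40 high; 16 mm round shaft at height 22 to a head 76 wide, 28 high, whose front is at x 146 mm
- grip (a point): Middle of the grip, 23 mm above the reacher's underside. Black fixed handle (outer face at y -22, heights 6 to 40 mm) and red trigger paddle (outer face at y +22, x -38 to 38, heights 8 to 38 mm). Pinch across both (44 mm) from above: this holds the tool and squeezes the trigger. Between two equally closing fingers the tool shifts toward its +y by half the trigger travel
- trigger (a joint): Trigger travel: 0 free, jaws open; 0.014 m fully squeezed. Its spring resists with 8 N, plus 0.3 N per mm, so a pinch of 4 to 7 N carries the tool with open jaws. Jaw gap = 52 mm - 2 x travel: the weight is met at about 0.0115; above 0.013 the jaws are empty. Each jaw then presses with half of (squeeze - 11 N). The draw needs 4 to 5 N a jaw; over 15 is crushing: squeeze with 25 to 31 N
- jaw_mid (a point): Point midway between the two jaw pads, fixed to the reacher at x 176, y 0, height 18 mm in its frame. The jaws reach from x 145 to x 197 mm, heights 8 to 28 mm, and are 68 mm wide over their backs when open
- jaw_left: Grey jaw with a rubber pad on the reacher's +y side; it slides across the tool. Its origin coincides with the reacher's at trigger 0 (it is not at the jaw itself)
- jaw_right: The same jaw on the reacher's -y side; origin as for jaw_left
- weight: Steel calibration weight with a knob, 29 to 30 mm diameter, 44 mm tall, about 0.2 kg, standing on the bench under the riser. Origin: centre of its underside, z up
- riser: Fixed low riser: clear top plate 160 mm deep (x) by 180 wide (y), underside 75 and top 83 mm above the bench, on two aluminium side walls (164 mm clear between them) and a low rear rail. Origin: on the bench under its centre; its open front faces its own -x, at x -80 mm
- clip_pad (a point): Where the underside of the orange clip rests at the start, 44 mm above the riser's origin: a sprung pad 24 mm (x) by 64 mm (y) under the riser's middle, pressing down on the weight's top with about 3 N; free, it drops to 38 mm above the bench
- riser_front (a point): Middle of the riser's open front edge, on the bench; x points inward as the riser's
- mat: Blue flat mat 100 x 100 mm in front of the riser, about 1 mm thick and no obstacle. Origin: its centre on the bench; its sides lie along its x and y
- beaker: Bystander: 100 ml glass beaker, 54 mm wide, 68 mm tall; origin under its centre
- tape: Bystander: yellow roll of tape, 69 mm wide, 19 mm high; origin under its centre
- calculator: Bystander: pocket calculator, 125 x 70 x 15 mm; origin under its centre

How it is judged:
By the outcome, as a careful person would: the job done as asked, in the order asked, and still so for the second after the job is handed in, with the robot touching nothing.
It also fails if it takes over 58 s, if anything falls off the work surface, if the arm or the gripper's body presses on something with over 40 N, if the wrist force passes 120 N, or if a joint passes its speed limit or range.

## Working session

There is one attempt and no reset: what is moved stays moved. The work goes in short steps, Python scripts to look and compute and a shell command to move; the robot and the scene stay as the last step left them, time stands still between calls to the robot, and variables do not carry over. Pictures are saved under pics/ and viewed, at most 10 in all, crops included, and the job is handed in when it is done.

```bash
mkdir -p pics; ls; cat > h.py <<'E'
import numpy as np, cv2
from cell import manip
def cloud(p,mask=None):
    z=p["z_map"]; K=p["camera_matrix"]; v,u=np.nonzero((z>0) if mask is None else (mask&(z>0)))
    d=z[v,u]; c=np.stack([(u-K[0,2])*d/K[0,0],(v-K[1,2])*d/K[1,1],d],1)
    return (c-p["t"])@p["R"], np.stack([u,v],1)
def save(p,n): cv2.imwrite("pics/"+n,p["pixels"][:,:,::-1])
E
python3 - <<'E'
from h import *
ims=[]
for n in ["scene","side"]:
    p=manip.capture(n); ims.append(p["pixels"])
    print(n, "cam at",(-p["R"].T@p["t"]).round(3))
    for q in ["reacher","grip","jaw_left","jaw_right","weight","riser","mat","beaker","tape","calculator"]:
        r=manip.silhouettes(p,q)
        for d in r[:1]:
            c,_=cloud(p,d["pixels"])
            print(q,round(d["score"],2),np.round(d["rect"]), "med",np.median(c,0).round(3),"lo",np.percentile(c,2,axis=0).round(3),"hi",np.percentile(c,98,axis=0).round(3)) if len(c) else print(q,d["score"],"nodepth")
cv2.imwrite("pics/a.png",cv2.resize(np.vstack(ims),(800,1200))[:, :, ::-1][:600]); cv2.imwrite("pics/b.png",cv2.resize(np.vstack(ims),(800,1200))[:, :, ::-1][600:])
print(manip.state())
E
```

```text
pics
scene cam at [-0.234 -0.854  0.928]
reacher 0.72 [252. 212.  59.  59.] med [ 0.455 -0.237  0.028] lo [ 0.421 -0.348  0.001] hi [ 0.506 -0.093  0.042]
grip 0.89 [256. 218.  51.  53.] med [ 0.456 -0.247  0.029] lo [ 0.421 -0.348  0.001] hi [ 0.505 -0.107  0.043]
jaw_left 0.53 [255. 220.   7.  11.] med [ 0.445 -0.099  0.025] lo [ 0.441 -0.119  0.018] hi [ 0.45  -0.087  0.028]
riser 0.84 [185. 156.  61.  47.] med [0.467 0.186 0.082] lo [0.388 0.127 0.002] hi [0.567 0.282 0.087]
mat 0.88 [223. 193.  32.  23.] med [0.48  0.055 0.002] lo [ 0.433  0.006 -0.002] hi [0.53  0.103 0.005]
calculator 0.86 [275. 278.  35.  35.] med [ 0.319 -0.404  0.014] lo [ 0.262 -0.448  0.008] hi [ 0.382 -0.357  0.018]
side cam at [ 1.448 -0.85   1.364]
reacher 0.64 [170. 208.  72.  46.] med [ 0.462 -0.252  0.03 ] lo [ 0.426 -0.357  0.005] hi [ 0.507 -0.1    0.045]
grip 0.71 [167. 210.  78.  40.] med [ 0.462 -0.251  0.03 ] lo [ 0.424 -0.357  0.004] hi [ 0.508 -0.101  0.045]
jaw_left 0.36 [222. 207.  12.   9.] med [ 0.448 -0.106  0.022] lo [ 0.441 -0.123  0.011] hi [ 0.455 -0.085  0.032]
jaw_right 0.41 [233.
[... 634 characters left out ...]
 1.1, 'joint_positions': array([-1.33011020e+00,  2.45129245e-01,  1.55780013e+00,  1.98116266e-05,
        1.33870514e+00, -1.74107691e-01]), 'joint_velocities': array([-0.00050628,  0.00049523,  0.00029464,  0.0002842 , -0.00011016,
       -0.00105005]), 'effort': array([ 9.28863083e-04, -4.15840602e+01, -3.14879501e+01,  6.85435580e-02,
        2.88806908e-02, -1.08630408e-05]), 'tcp_pos': array([ 0.26195687, -0.59489404,  0.40463646]), 'ee_rot': array([ 9.78570709e-01,  2.05911065e-01,  8.93817051e-06, -2.12404603e-05]), 'wrist_force': array([-0.11114855,  0.33167691,  1.11593624]), 'moment': array([-0.07169953, -0.03107545,  0.00129078]), 'grip_force': 0.0, 'width': 0.09381555835778178}
```

View images.

```bash
python3 - <<'E'
from h import *
p=manip.capture("scene"); q=manip.capture("side")
a=cv2.resize(p["pixels"][140:330,160:330],(680,760))[:600]
b=cv2.resize(q["pixels"][130:270,110:390],(800,400))
cv2.imwrite("pics/a1.png",a[:,:,::-1]);cv2.imwrite("pics/b1.png",b[:,:,::-1])
E
```

```text
(no output)
```

View pics/b1.png

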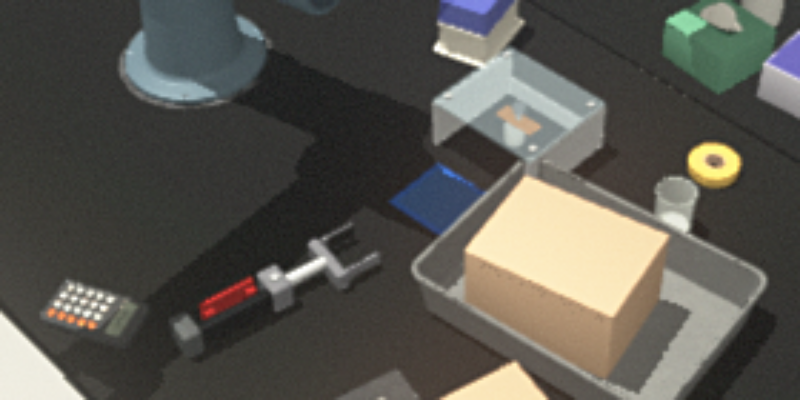

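```bash
python3 -m jog '[[[0,0,0.14,0.02,0.055,0.01,1],[0,0,0.145,0.025,0.055,0.01,1],[0,0,0.145,0.025,0.055,0.01,1],[0,0,0.145,0.025,0.055,0.01,1],[0,0,0.145,0.025,0.055,0,1],[0,0,0.145,0.025,0.055,0,1],[0,0,0.145,0.025,0.055,0,1],[0,0,0.145,0.015,0.045,0,1]]]'
python3 - <<'E'
from h import *
p=manip.capture("side"); c,_=cloud(p)
m=(c[:,0]>.45)&(c[:,0]<1)&(c[:,1]>-.4)&(c[:,1]<.12)
for h in (.03,.06,.1):
  d=c[m&(c[:,2]>h)&(c[:,2]<0.3)]; d=d[d[:,0]>.53]
  print(h,d.min(0).round(3),np.percentile(d,1,axis=0).round(3),d.max(0).round(3))
p=manip.capture("wrist"); save(p,"w1.png")
print("cam",(-p["R"].T@p["t"]).round(3))
for q in ["reacher","grip","jaw_left","jaw_right","weight","riser","clip_pad","mat"]:
  for d in manip.silhouettes(p,q)[:1]:
    c,_=cloud(p,d["pixels"]); print(q,round(d["score"],2),np.round(d["rect"]),"med",np.median(c,0).round(3),"lo",np.percentile(c,2,axis=0).round(3),"hi",np.percentile(c,98,axis=0).round(3))
E
```

```text
clock: 2.2
tcp_pos: [0.4474, -0.1627, 0.445]
ee_rot: [0.705, 0.709, 0.0, 0.0]
wrist_force: [0.3, 1.1, -0.5]
width: 0.0939
grip_force: 0.0
0.03 [ 0.55 -0.4   0.03] [ 0.567 -0.397  0.032] [1.    0.12  0.169]
0.06 [ 0.55 -0.4   0.06] [ 0.574 -0.397  0.063] [1.    0.12  0.169]
0.1 [ 0.613 -0.4    0.1  ] [ 0.638 -0.397  0.104] [1.    0.12  0.169]
cam [ 0.449 -0.079  0.425]
reacher 0.91 [240. 103.  72. 199.] med [ 0.463 -0.215  0.03 ] lo [ 0.429 -0.348  0.008] hi [ 0.51  -0.09   0.041]
grip 0.63 [240. 101.  73. 199.] med [ 0.463 -0.215  0.029] lo [ 0.429 -0.349 -0.   ] hi [ 0.511 -0.09   0.041]
jaw_left 0.72 [253. 101.   7.  36.] med [ 0.451 -0.098  0.027] lo [ 0.445 -0.123  0.025] hi [ 0.455 -0.079  0.029]
jaw_right 0.53 [296. 110.  14.  40.] med [ 0.509 -0.109  0.026] lo [ 0.504 -0.134 -0.   ] hi [ 0.516 -0.088  0.029]
riser 0.5 [298. 108.  13.  40.] med [ 0.509 -0.107  0.026] lo [ 0.504 -0.133 -0.001] hi [ 0.519 -0.087  0.029]
mat 0.89 [246.   0.  84.  37.] med [0.483 0.024 0.001] lo [ 0.438  0.004 -0.001] hi [0.533 0.041 0.003]
```

View pics/w1.png

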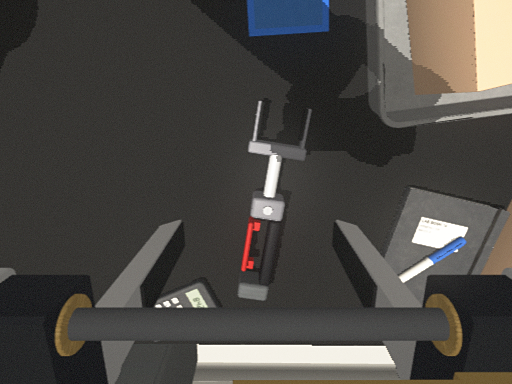

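```bash
cat > fit.py <<'E'
from h import *
from scipy.optimize import minimize
from scipy.ndimage import distance_transform_edt as edt
S=0.0005
def fit(P,rects,x0):
    """P plan points Nx2; rects (x0,x1,y0,y1) union; pose x,y,th minimising mean capped outside distance both ways"""
    g=np.zeros((800,800),bool)
    for a,b,c,d in rects: g[int((c+.2)/S):int((d+.2)/S),int((a+.2)/S):int((b+.2)/S)]=1
    D=edt(~g)*S
    M=np.argwhere(g)[::37][:,::-1]*S-.2
    from scipy.spatial import cKDTree
    T=cKDTree(P)
    def cost(q):
        c,s=np.cos(q[2]),np.sin(q[2]); R=np.array([[c,-s],[s,c]])
        L=(P-q[:2])@R; i=np.clip(((L+.2)/S).astype(int),0,799)
        d1=np.minimum(D[i[:,1],i[:,0]],.01).mean()
        d2=np.minimum(T.query(M@R.T+q[:2])[0],.01).mean()
        return (d1+d2)*1e3
    best=min((minimize(cost,np.array(x0)+[0,dy,dt],method="Nelder-Mead",options=dict(initial_simplex=np.array(x0)+[0,dy,dt]+np.array([[0,0,0],[.005,0,0],[0,.005,0],[0,0,.04]]))) for dy in(-.005,.005) for dt in(-.04,.04)),key=lambda r:r.fun)
    return best.x,best.fun
REACH=[(-.081,-.055,-.022,.022),(-.055,.045,-.022,-.008),(-.038,.038,.008,.022),(.045,.075,-.022,.022),(.075,.13,-.008,.008),(.13,.146,-.038,.038),(.145,.197,.026,.034),(.145,.197,-.034,-.026)]
E
python3 - <<'E'
from fit import *
p=manip.capture("wrist")
m=manip.silhouettes(p,"reacher")[0]["pixels"]
c,_=cloud(p,m); c=c[c[:,2]>.012]
print(fit(c[:,:2],REACH,[.45,-.275,np.pi/2-.175]))
for h in (0.02,.028,.036,.042): print(h,(np.abs(c[:,2]-h)<.002).sum())
E
python3 -m jog '[[[0,0,0,0,0.06,0,1],[0,0,0,0.005,0.06,0,1],[0,0,0,0.005,0.06,0,1],[0,0,0,0.01,0.06,0,1],[0,0,0,0,0,0,1]]]'
python3 - <<'E'
from h import *
p=manip.capture("wrist"); save(p,"w2.png")
print("cam",(-p["R"].T@p["t"]).round(3))
for q in ["weight","riser","clip_pad","mat","jaw_left","jaw_right"]:
  for d in manip.silhouettes(p,q)[:1]:
    c,_=cloud(p,d["pixels"]); print(q,round(d["score"],2),np.round(d["rect"]),"med",np.median(c,0).round(3),"lo",np.percentile(c,2,axis=0).round(3),"hi",np.percentile(c,98,axis=0).round(3))
E
```

```text
(array([ 0.45342587, -0.27483055,  1.4174759 ]), np.float64(0.7630117147493449))
0.02 119
0.028 1509
0.036 605
0.042 387
clock: 3.42
tcp_pos: [0.4668, 0.0781, 0.4447]
ee_rot: [0.705, 0.709, 0.0, -0.0]
wrist_force: [0.7, 0.2, 0.3]
width: 0.0937
grip_force: 0.0
cam [0.468 0.158 0.424]
riser 0.71 [180.   4. 183. 127.] med [0.482 0.197 0.083] lo [0.396 0.132 0.081] hi [0.568 0.253 0.084]
clip_pad 0.96 [180.   0. 181. 132.] med [0.482 0.197 0.083] lo [0.396 0.132 0.081] hi [0.568 0.253 0.084]
mat 0.64 [227. 139.  82.  73.] med [0.484 0.057 0.001] lo [ 0.435  0.007 -0.001] hi [0.532 0.102 0.002]
jaw_left 0.69 [242. 266.   9.  30.] med [ 0.451 -0.09   0.026] lo [ 0.445 -0.118  0.009] hi [ 0.457 -0.076  0.029]
jaw_right 0.68 [278. 267.  11.  38.] med [ 0.509 -0.103  0.026] lo [ 0.504 -0.134 -0.001] hi [ 0.516 -0.086  0.029]
```

View pics/w2.png

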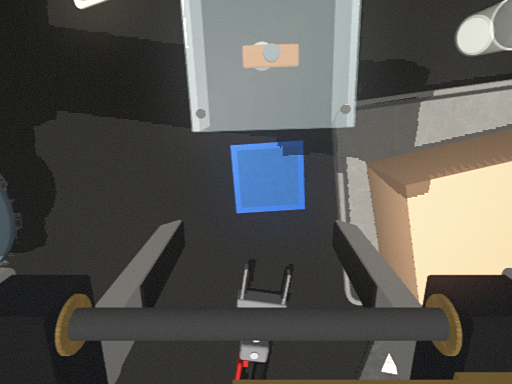

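```bash
python3 -m jog '[[[0,0,0,0.005,0.03,-0.04,1],[0,0,0,0.005,0.025,-0.04,1],[0,0,0,0,0,0,1]]]'
python3 - <<'E'
from h import *
p=manip.capture("wrist"); print("cam",(-p["R"].T@p["t"]).round(3), p["camera_matrix"][0])
c,uv=cloud(p); m=(abs(c[:,2]-.083)<.004)&(abs(c[:,0]-.48)<.12)&(c[:,1]>.1)&(c[:,1]<.33)
q=c[m]; print(q.min(0),q.max(0),len(q))
# front edge: min y by x bin ; side edges
b=[(x,np.percentile(q[abs(q[:,0]-x)<.004,1],1)) for x in np.arange(.41,.56,.01)]; print("front",np.polyfit(*zip(*b),1), b[0],b[-1])
for s,n in((1,"left"),(99,"right")):
  b=[(y,np.percentile(q[abs(q[:,1]-y)<.004,0],s)) for y in np.arange(.145,.28,.01)]; print(n,np.polyfit(*zip(*b),1),b[0],b[-1])
mm=(c[:,2]<.004); 
m=manip.silhouettes(p,"mat")
hsv=cv2.cvtColor(p["pixels"],cv2.COLOR_RGB2HSV)
for n,ms in (("mat",(hsv[...,0]>100)&(hsv[...,0]<130)&(hsv[...,1]>120)),("orange",(hsv[...,0]<20)&(hsv[...,1]>70))):
  ms=ms.astype(np.uint8); k,l,st,ce=cv2.connectedComponentsWithStats(ms); i=1+st[1:,4].argmax(); print(n,st[i],ce[i])
  if n=="mat":
    pts=np.argwhere(l==i)[:,::-1].astype(np.float32); r=cv2.minAreaRect(pts); print(r)
r=ce[i].astype(int); a=p["pixels"][max(0,r[1]-75):r[1]+75,r[0]-100:r[0]+100]; print("crop origin",max(0,r[1]-75),r[0]-100)
cv2.imwrite("pics/w3.png",cv2.resize(a,None,fx=4,fy=4)[:,:,::-1])
E
```

```text
clock: 4.15
tcp_pos: [0.4761, 0.13, 0.3615]
ee_rot: [0.707, 0.707, -0.003, -0.002]
wrist_force: [-0.2, -0.6, -0.0]
width: 0.0939
grip_force: 0.0
cam [0.478 0.21  0.341] [306.86757922   0.         258.11617543]
[0.38931791 0.12631163 0.07959653] [0.57406716 0.28341422 0.08699883] 43443
front [0.0339677  0.11500021] (np.float64(0.41), np.float64(0.12890388154472399)) (np.float64(0.56), np.float64(0.13430357806307947))
left [-0.03452469  0.40137881] (np.float64(0.145), np.float64(0.3962234893813292)) (np.float64(0.27500000000000013), np.float64(0.3916876217322558))
right [-0.03343745  0.57629946] (np.float64(0.145), np.float64(0.5714079200749698)) (np.float64(0.27500000000000013), np.float64(0.5669358282235923))
mat [ 219  196   89   79 6391] [264.39868565 234.27663902]
((263.94464111328125, 234.50306701660156), (76.7705078125, 86.2558822631836), 86.8201675415039)
orange [ 381  191  131  114 8793] [448.65711361 239.3683612 ]
crop origin 164 348
```

View pics/w3.png

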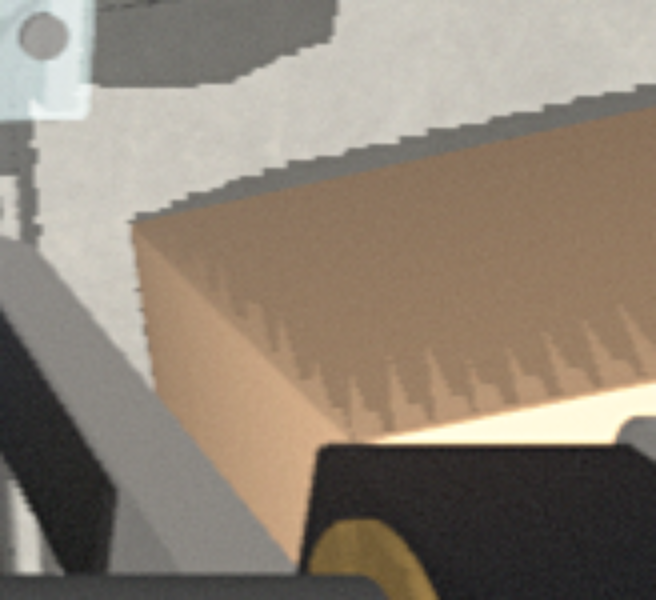

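```bash
python3 - <<'E'
from h import *
p=manip.capture("wrist"); K=p["camera_matrix"]
def pr(X): x=p["R"]@np.array(X)+p["t"]; return (K@x/x[2])[:2]
print("pad ctr",pr([.4818,.211,.046]), "plate ctr",pr([.4818,.211,.083]))
u,v=pr([.4818,.211,.046]).astype(int); v0=v-70;u0=u-70
print("origin",u0,v0)
cv2.imwrite("pics/w4.png",cv2.resize(p["pixels"][v0:v0+110,u0:u0+140],None,fx=5,fy=5,interpolation=cv2.INTER_CUBIC)[:,:,::-1])
# mat
hsv=cv2.cvtColor(p["pixels"],cv2.COLOR_RGB2HSV)
E
```

```text
pad ctr [260.82205341  99.66365292] plate ctr [261.22919267  99.40966069]
origin 190 29
```

View pics/w4.png

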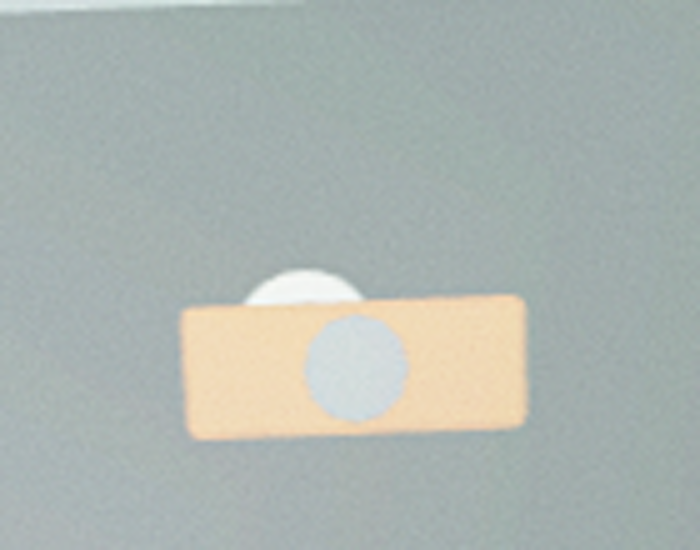

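```bash
python3 - <<'E'
from h import *
p=manip.capture("wrist"); K=p["camera_matrix"]; C=-p["R"].T@p["t"]
def ray(u,v,z):
    d=p["R"].T@np.linalg.inv(K)@[u,v,1]; return (C+d*(z-C[2])/d[2]).round(4)
print("weight",ray(251,97.4,.03),ray(251,97.4,.02),"r",ray(251-14.3,97.4,.03),"pad",ray(261,102.4,.047),"post",ray(261.2,102.7,.075))
hsv=cv2.cvtColor(p["pixels"],cv2.COLOR_RGB2HSV)
ms=((hsv[...,0]>100)&(hsv[...,0]<130)&(hsv[...,1]>120)).astype(np.uint8); k,l,st,ce=cv2.connectedComponentsWithStats(ms); i=1+st[1:,4].argmax()
pts=np.argwhere(l==i)[:,::-1]; W=np.array([ray(u,v,.001)[:2] for u,v in pts],np.float32); print("mat",cv2.minAreaRect(W))
E
```

```text
weight [0.4732 0.2132 0.03  ] [0.473  0.2133 0.02  ] r [0.4591 0.2132 0.03  ] pad [0.4829 0.2085 0.047 ] post [0.4827 0.2083 0.075 ]
mat ((0.48285111784935, 0.054522186517715454), (0.10163924098014832, 0.10080379992723465), 3.9141385555267334)
```

```bash
python3 -m jog '[[[0,0,-0.03,-0.003,-0.051,-0.005,1],[0,0,-0.03,-0.003,-0.051,-0.005,1],[0,0,-0.03,-0.003,-0.051,-0.01,1],[0,0,-0.03,-0.003,-0.051,-0.01,1],[0,0,-0.03,-0.003,-0.051,-0.01,1],[0,0,-0.003,-0.003,-0.05,-0.01,1],[0,0,0,-0.003,-0.05,-0.01,1],[0,0,0,-0.002,-0.05,0,1]]]' 5
python3 - <<'E'
from fit import *
print({k:manip.state()[k] for k in("tcp_pos","ee_rot")})
p=manip.capture("wrist"); save(p,"w5.png")
m=manip.silhouettes(p,"reacher")[0]["pixels"]
c,_=cloud(p,m); c=c[c[:,2]>.012]
print(fit(c[:,:2],REACH,[.4534,-.275,1.4175]),c.min(0),c.max(0))
E
```

```text
clock: 5.35
tcp_pos: [0.4533, -0.2776, 0.3059]
ee_rot: [0.76, 0.65, 0.0, 0.001]
wrist_force: [0.0, 0.1, 0.2]
width: 0.0943
grip_force: 0.0
{'tcp_pos': array([ 0.45328298, -0.27757326,  0.30591554]), 'ee_rot': array([7.59944058e-01, 6.49987665e-01, 9.15356834e-05, 1.02757907e-03])}
(array([ 0.45315569, -0.27583114,  1.41466656]), np.float64(1.2886855930673906)) [ 0.42171003 -0.35694675  0.01202318] [ 0.51177127 -0.11829408  0.04373917]
```

View pics/w5.png

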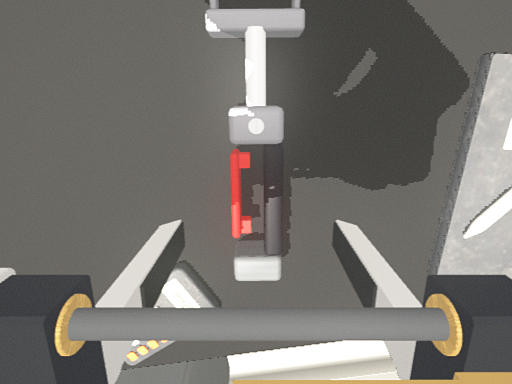

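```bash
python3 -m jog '[[[0,0,0,0,0.001,-0.05,1],[0,0,0,0,0.001,-0.04,1],[0,0,0,0,0,-0.012,1],[0,0,0,0,0,0,0.3],[0,0,0,0,0,0,0],[0,0,0,0,0,0,-0.5],[0,0,0,0,0,0,-1],[0,0,0,0,0,0,-1]]]' 5 && python3 -m jog '[[[0,0,0,0,0,0,-1],[0,0,0,0,0,0.005,-1],[0,0,0,0,0,0,-1]]]' 5
```

```text
clock: 6.45
tcp_pos: [0.454, -0.2729, 0.203]
ee_rot: [0.759, 0.651, 0.0, 0.0]
wrist_force: [-0.1, -0.1, -0.4]
width: 0.0474
grip_force: 0.0
clock: 6.82
tcp_pos: [0.4539, -0.2728, 0.2077]
ee_rot: [0.759, 0.651, 0.0, 0.0]
wrist_force: [0.3, 0.5, -2.2]
width: 0.0441
grip_force: 5.0
```

```bash
python3 - <<'E'
from h import *
for n in("scene","side"):
  p=manip.capture(n); c,_=cloud(p)
  for y in np.arange(-.15,.14,.04):
    q=c[(abs(c[:,1]-y)<.02)&(c[:,0]>.53)&(c[:,0]<.6)&(c[:,2]>.015)]
    if len(q): print(n,round(y,2),"x",q[:,0].min().round(3),"z98",np.percentile(q[:,2],98).round(3), q[:,2].max().round(3))
E
```

```text
scene -0.11 x 0.596 z98 0.031 0.031
scene -0.07 x 0.582 z98 0.053 0.056
scene -0.03 x 0.573 z98 0.068 0.069
scene 0.01 x 0.568 z98 0.071 0.073
scene 0.05 x 0.561 z98 0.071 0.073
scene 0.09 x 0.554 z98 0.073 0.075
scene 0.13 x 0.53 z98 0.087 0.087
side -0.11 x 0.585 z98 0.078 0.079
side -0.07 x 0.578 z98 0.073 0.074
side -0.03 x 0.572 z98 0.073 0.076
side 0.01 x 0.566 z98 0.072 0.072
side 0.05 x 0.56 z98 0.075 0.075
side 0.09 x 0.555 z98 0.075 0.076
side 0.13 x 0.531 z98 0.089 0.091
```

```bash
python3 -m jog '[[[0,0,0.02,0.002,0.02,0.01,-1],[0,0,0.03,0.005,0.03,0,-1],[0,0,0.03,0.005,0.03,0,-1],[0,0,0.03,0.005,0.03,0,-1],[0,0,0.03,0.005,0.03,0,-1],[0,0,0.03,0.005,0.025,0,-1],[0,0,0.013,0.004,0.018,0,-1],[0,0,0,0,0,0,-1]]]' 6
python3 - <<'E'
from fit import *
p=manip.capture("side"); q=manip.capture("scene")
for p,n in ((p,"side"),(q,"scene")):
  for k in ("jaw_left","jaw_right","reacher"):
    for d in manip.silhouettes(p,k)[:1]:
      c,_=cloud(p,d["pixels"]); print(n,k,round(d["score"],2),np.median(c,0).round(3),np.percentile(c,3,axis=0).round(3),np.percentile(c,97,axis=0).round(3))
a=cv2.resize(p["pixels"][150:250,180:300],(720,600),interpolation=cv2.INTER_CUBIC); cv2.imwrite("pics/s6.png",a[:,:,::-1])
E
```

```text
clock: 7.92
tcp_pos: [0.4848, -0.0882, 0.2179]
ee_rot: [0.696, 0.718, 0.0, -0.0]
wrist_force: [0.1, -0.6, -2.8]
width: 0.0437
grip_force: 6.0
side jaw_right 0.55 [0.508 0.083 0.037] [ 0.487  0.06  -0.002] [0.514 0.128 0.049]
side reacher 0.64 [0.494 0.201 0.082] [0.393 0.127 0.014] [0.569 0.28  0.089]
scene jaw_left 0.39 [ 0.477 -0.104  0.042] [ 0.444 -0.172  0.022] [0.506 0.09  0.057]
scene reacher 0.79 [ 0.476 -0.109  0.042] [ 0.444 -0.172  0.022] [0.506 0.09  0.057]
```

View pics/s6.png

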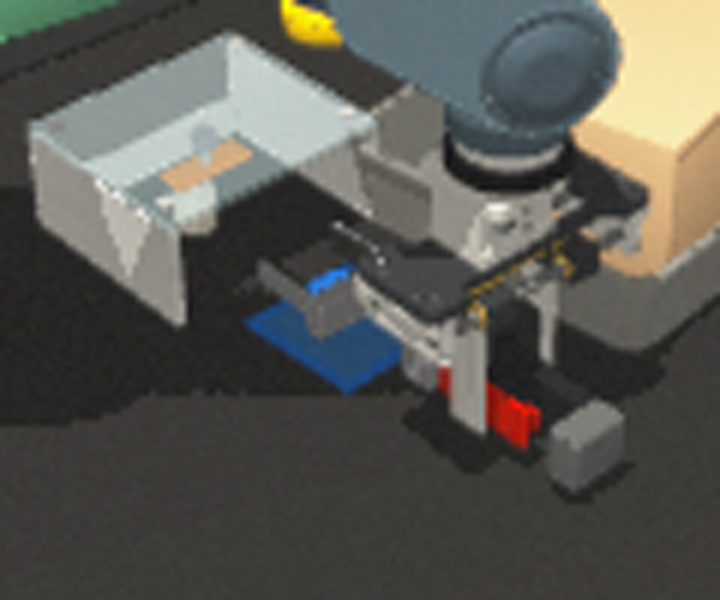

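```bash
python3 -m jog '[[[0,0,0,0,0,-0.006,-1],[0,0,0,0,0,-0.006,-1],[0,0,0,-0.0005,0.016,0,-1],[0,0,0,-0.0005,0.018,0,-1],[0,0,0,-0.0005,0.018,0,-1],[0,0,0,-0.0005,0.018,0,-1],[0,0,0,-0.0005,0.015,0,-1],[0,0,0,0,0,0,-1]]]' 6
python3 - <<'E'
from h import *
p=manip.capture("side"); q=manip.capture("scene")
a=cv2.resize(p["pixels"][150:225,240:325],(400,353),interpolation=cv2.INTER_CUBIC)
b=cv2.resize(q["pixels"][150:225,180:265],(400,353),interpolation=cv2.INTER_CUBIC); cv2.imwrite("pics/s7.png",np.hstack([a,b])[:,:,::-1])
E
```

```text
clock: 9.32
tcp_pos: [0.4823, -0.0037, 0.2056]
ee_rot: [0.696, 0.718, -0.0, -0.0]
wrist_force: [0.3, -0.2, -1.8]
width: 0.0438
grip_force: 6.0
```

View pics/s7.png

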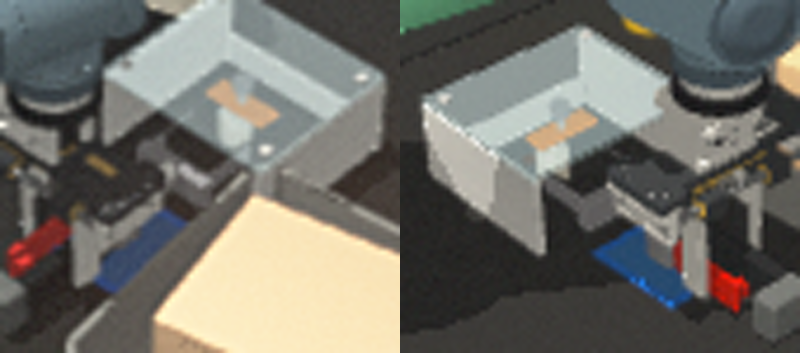

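```bash
python3 -m jog '[[[0,0,0,-0.0003,0.01,0,-1],[0,0,0,-0.0003,0.01,0,-1],[0,0,0,-0.0003,0.01,0,-1],[0,0,0,-0.0003,0.0105,0,-1],[0,0,0,0,0,0,-1]]]' 6
python3 - <<'E'
from h import *
p=manip.capture("wrist"); save(p,"w8.png")
q=manip.capture("side"); r=manip.capture("scene")
a=cv2.resize(p["pixels"][:240],(800,375))
b=cv2.resize(q["pixels"][160:200,270:320],(400,320),interpolation=cv2.INTER_CUBIC)[50:275]
d=cv2.resize(r["pixels"][155:195,200:250],(400,320),interpolation=cv2.INTER_CUBIC)[50:275]
cv2.imwrite("pics/w8.png",np.vstack([a,np.hstack([b,d])])[:,:,::-1])
E
```

```text
clock: 10.05
tcp_pos: [0.4811, 0.0364, 0.2056]
ee_rot: [0.696, 0.718, -0.0, -0.0]
wrist_force: [-0.2, -0.3, -1.6]
width: 0.0438
grip_force: 6.0
```

View pics/w8.png

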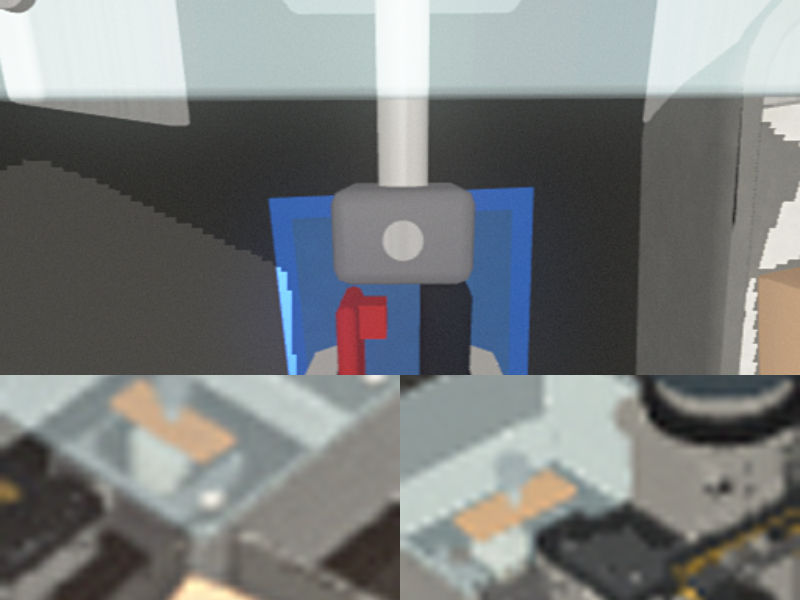

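```bash
python3 -m jog '[[[0,0,0,0.0015,0,0,-1],[0,0,0,0.0015,0,0,-1],[0,0,0,0,0,0,-1]]]' 6 && python3 -m jog '[[[0,0,0,0,0,0,-1],[0,0,0,0,0,0,-1],[0,0,0,0,0,0,-1],[0,0,0,0,0,0,-1]]]' 14 && python3 -m jog '[[[0,0,0,0,0,0,-1],[0,0,0,0,0,0,-1],[0,0,0,0,0,0,-1]]]' 27
```

```text
clock: 10.58
tcp_pos: [0.4845, 0.0354, 0.2057]
ee_rot: [0.697, 0.717, 0.0, 0.0]
wrist_force: [0.6, 0.4, -1.3]
width: 0.0441
grip_force: 6.0
clock: 11.08
tcp_pos: [0.4841, 0.0356, 0.2055]
ee_rot: [0.697, 0.717, -0.0, -0.0]
wrist_force: [-1.7, -1.0, -1.3]
width: 0.0325
grip_force: 14.0
clock: 11.45
tcp_pos: [0.4842, 0.0356, 0.2056]
ee_rot: [0.697, 0.717, -0.0, -0.0]
wrist_force: [-0.6, -0.4, -2.6]
width: 0.0314
grip_force: 27.0
```

```bash
python3 -m jog '[[[0,0,0,0,-0.003,0,-1],[0,0,0,0.0002,-0.006,0,-1],[0,0,0,0.0003,-0.008,0,-1],[0,0,0,0.0003,-0.009,0,-1],[0,0,0,0.0003,-0.009,0,-1],[0,0,0,0.0003,-0.009,0,-1],[0,0,0,0.0003,-0.008,0,-1],[0,0,0,0.0003,-0.008,0,-1]]]' 27
python3 - <<'E'
from h import *
for n in("side","scene"):
  p=manip.capture(n)
  for d in manip.silhouettes(p,"weight")[:2]:
    c,_=cloud(p,d["pixels"]); print(n,round(d["score"],2),d["rect"],np.median(c,0).round(3))
E
```

```text
clock: 12.45
tcp_pos: [0.4863, -0.025, 0.2057]
ee_rot: [0.697, 0.717, 0.0, 0.0]
wrist_force: [0.2, 1.0, -2.5]
width: 0.0316
grip_force: 27.0
side 0.39 [275.2, 179.0, 9.1, 6.0] [0.475 0.142 0.032]
scene 0.53 [217.0, 183.3, 7.3, 8.6] [0.472 0.146 0.03 ]
```

```bash
python3 -m jog '[[[0,0,0,0.0005,-0.01,0,-1],[0,0,0,0.001,-0.013,0,-1],[0,0,0,0.001,-0.013,0,-1],[0,0,0,0.001,-0.013,0,-1],[0,0,0,0.001,-0.013,0,-1],[0,0,0,0.001,-0.013,0,-1],[0,0,0,0.0005,-0.012,0,-1],[0,0,0,0.0005,-0.008,0,-1]]]' 27
python3 -m jog '[[[0,0,0,0,0,0,-1],[0,0,0,0,0,0,-1]]]' 27
python3 - <<'E'
from h import *
for n in("side","scene"):
  p=manip.capture(n)
  for k in("weight","jaw_left","jaw_right"):
   for d in manip.silhouettes(p,k)[:1]:
    c,_=cloud(p,d["pixels"]); print(n,k,round(d["score"],2),d["rect"],np.median(c,0).round(3),np.percentile(c,[3,97],axis=0).round(3).tolist())
E
```

```text
clock: 13.65
tcp_pos: [0.4928, -0.1202, 0.2056]
ee_rot: [0.697, 0.717, 0.0, -0.0]
wrist_force: [-0.8, 2.0, -2.1]
width: 0.0317
grip_force: 27.0
clock: 13.9
tcp_pos: [0.4929, -0.1195, 0.2058]
ee_rot: [0.697, 0.717, -0.0, 0.0]
wrist_force: [0.3, -0.6, -2.8]
width: 0.0315
grip_force: 27.0
side jaw_left 0.27 [219.7, 218.2, 10.7, 3.8] [ 0.48  -0.139  0.037] [[0.476, -0.157, 0.026], [0.485, -0.121, 0.044]]
side jaw_right 0.61 [263.6, 192.0, 8.3, 9.0] [0.498 0.049 0.027] [[0.491, 0.028, 0.002], [0.505, 0.069, 0.035]]
scene weight 0.54 [277.4, 276.5, 29.3, 38.5] [ 0.315 -0.405  0.013] [[0.261, -0.448, 0.006], [0.376, -0.359, 0.017]]
scene jaw_left 0.73 [223.7, 199.5, 20.6, 13.9] [0.448 0.065 0.002] [[0.433, 0.009, -0.001], [0.471, 0.1, 0.006]]
```

```bash
python3 - <<'E'
from h import *
for n in("side","scene"):
  p=manip.capture(n); c,_=cloud(p); m=(abs(c[:,0]-.483)<.045)&(abs(c[:,1]-.05)<.05)&(c[:,2]>.012)&(c[:,2]<.09)
  for q in sorted(c[m].round(3).tolist(),key=lambda a:-a[2])[:22]: print(n,q)
E
```

```text
side [0.485, 0.05, 0.049]
side [0.475, 0.05, 0.047]
side [0.478, 0.052, 0.047]
side [0.478, 0.046, 0.047]
side [0.475, 0.06, 0.046]
side [0.487, 0.048, 0.046]
side [0.481, 0.06, 0.045]
side [0.471, 0.059, 0.043]
side [0.483, 0.057, 0.043]
side [0.487, 0.053, 0.043]
side [0.481, 0.049, 0.041]
side [0.476, 0.054, 0.04]
side [0.456, 0.004, 0.039]
side [0.464, 0.012, 0.039]
side [0.476, 0.048, 0.038]
side [0.473, 0.062, 0.037]
side [0.453, 0.011, 0.037]
side [0.496, 0.055, 0.037]
side [0.503, 0.054, 0.037]
side [0.465, 0.048, 0.036]
side [0.455, 0.015, 0.036]
side [0.456, 0.009, 0.036]
scene [0.479, 0.052, 0.046]
scene [0.479, 0.063, 0.045]
scene [0.478, 0.056, 0.044]
scene [0.484, 0.051, 0.044]
scene [0.471, 0.054, 0.043]
scene [0.475, 0.052, 0.043]
scene [0.481, 0.047, 0.043]
scene [0.486, 0.06, 0.042]
scene [0.477, 0.061, 0.042]
scene [0.479, 0.051, 0.042]
scene [0.49, 0.059, 0.041]
scene [0.475, 0.065, 0.041]
scene [0.486, 0.066, 0.039]
scene [0.476, 0.054, 0.037]
scene [0.475, 0.058, 0.034]
scene [0.481, 0.054, 0.034]
scene [0.462, 0.062, 0.034]
scene [0.463, 0.045, 0.034]
scene [0.462, 0.037, 0.034]
scene [0.469, 0.015, 0.034]
scene [0.48, 0.005, 0.034]
scene [0.494, 0.052, 0.033]
```

```bash
python3 -m jog '[[[0,0,0,0,0,0,-1],[0,0,0,0,0,0,-1]]]' 16 && python3 -m jog '[[[0,0,0,0,0,0,-1],[0,0,0,0,0,0,-1],[0,0,0,0,0,0,-1],[0,0,0,0,0,0,-1]]]' 6
```

```text
clock: 14.65
tcp_pos: [0.4927, -0.1193, 0.2056]
ee_rot: [0.697, 0.717, -0.0, -0.0]
wrist_force: [-0.2, -1.1, -2.8]
width: 0.0324
grip_force: 16.0
clock: 15.15
tcp_pos: [0.4928, -0.1193, 0.2056]
ee_rot: [0.697, 0.717, 0.0, -0.0]
wrist_force: [0.2, -0.3, -2.5]
width: 0.0439
grip_force: 6.0
```

```bash
python3 -m jog '[[[0,0,0,-0.003,0,0,-1],[0,0,0,-0.0025,0,0,-1],[0,0,0,0.0003,-0.01,0,-1],[0,0,0,0.0005,-0.018,0,-1],[0,0,0,0.0005,-0.02,0,-1],[0,0,0,0.0005,-0.025,0,-1],[0,0,0,0.0005,-0.025,0,-1],[0,0,0,0.0005,-0.02,0,-1]]]' 6 && python3 -m jog '[[[0,0,0,0,0,-0.0015,-1],[0,0,0,0,0,-0.0015,-1],[0,0,0,0,0,0,-1]]]' 6
python3 - <<'E'
from h import *
for n in("side","scene"):
  p=manip.capture(n); 
  for k in("weight","mat"):
   for d in manip.silhouettes(p,k)[:1]:
    c,_=cloud(p,d["pixels"]); print(n,k,round(d["score"],2),d["rect"],np.median(c,0).round(3))
  c,_=cloud(p); m=(abs(c[:,0]-.483)<.045)&(abs(c[:,1]-.05)<.05)&(c[:,2]>.012)&(c[:,2]<.09)
  print(c[m].min(0),c[m].max(0),np.median(c[m],0))
E
```

```text
clock: 16.15
tcp_pos: [0.49, -0.2396, 0.2058]
ee_rot: [0.697, 0.717, 0.0, 0.0]
wrist_force: [0.2, -0.3, -3.0]
width: 0.0443
grip_force: 6.0
clock: 16.52
tcp_pos: [0.4903, -0.2373, 0.2033]
ee_rot: [0.696, 0.718, -0.0, 0.001]
wrist_force: [-1.6, -2.2, 2.6]
width: 0.0439
grip_force: 6.0
side weight 0.66 [258.5, 189.2, 11.0, 12.4] [0.484 0.05  0.027]
side mat 0.61 [247.9, 188.6, 31.9, 21.4] [0.48  0.04  0.001]
[0.46327312 0.03870412 0.01212017] [0.4975292  0.0810996  0.05071686] [0.48342796 0.05041795 0.0287207 ]
scene weight 0.56 [275.2, 276.0, 34.9, 41.0] [ 0.318 -0.403  0.013]
scene mat 0.64 [252.0, 209.4, 65.7, 48.6] [ 0.483 -0.256  0.027]
[0.46485384 0.04186471 0.01336223] [0.49538193 0.0686758  0.04622629] [0.47528148 0.05166769 0.02829225]
```

```bash
python3 -m jog '[[[0,0,0,0,0,0.0005,-0.02],[0,0,0,0,0,0,0.3],[0,0,0,0,0,0,1],[0,0,0,0,0,0,1],[0,0,0,0,0,0.02,1],[0,0,0,0,0,0.05,1],[0,0,0,0,0.02,0.06,1],[0,0,0,0,0.02,0.06,1]]]' 6
python3 -m jog '[[[0,0,0,0,0.05,0.03,1],[0,0,0,0,0.05,0,1],[0,0,0,0,0,0,1],[0,0,0,0,0,0,1]]]'
python3 - <<'E'
from fit import *
p=manip.capture("wrist"); save(p,"w10.png")
m=manip.silhouettes(p,"reacher")[0]["pixels"]
c,_=cloud(p,m); c=c[(c[:,2]>.012)]
print(fit(c[:,:2],REACH,[.49,-.239,1.602]),np.percentile(c,99,axis=0))
for k in("weight","mat"):
   for d in manip.silhouettes(p,k)[:1]:
    c,_=cloud(p,d["pixels"]); print(k,round(d["score"],2),d["rect"],np.median(c,0).round(3),c.max(0))
E
```

```text
clock: 17.82
tcp_pos: [0.4897, -0.1973, 0.3934]
ee_rot: [0.697, 0.717, 0.0, -0.0]
wrist_force: [1.0, -1.0, 0.5]
width: 0.0941
grip_force: 0.0
clock: 18.32
tcp_pos: [0.49, -0.0982, 0.4214]
ee_rot: [0.697, 0.717, -0.0, -0.0]
wrist_force: [-0.2, -1.0, -0.3]
width: 0.094
grip_force: 0.0
(array([ 0.49080994, -0.23818104,  1.59082331]), np.float64(1.7506396567051095)) [ 0.52178742 -0.04843586  0.0414418 ]
weight 0.75 [241.2, 13.8, 25.7, 35.7] [0.483 0.054 0.03 ] [0.49862763 0.07886907 0.04558721]
mat 0.71 [208.4, 0.0, 91.7, 87.0] [0.484 0.048 0.001] [0.53626843 0.0962133  0.02887185]
```

View pics/w10.png

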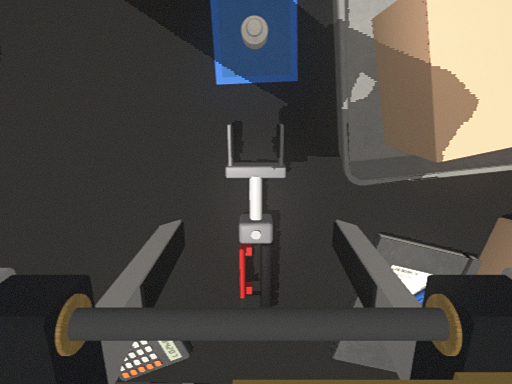

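The weight stands upright near the mat's centre at pixel (254,32). The reacher lies flat with open jaws, tips at about (255,125), clear of the weight and the riser, and the robot touches nothing.

```bash
python3 -c "
from cell import manip; print(manip.sign_off())"
```

```text
the job is handed in; nothing more can be done
None
```

The weight was drawn out gripped and now stands upright wholly on the blue mat; the reacher lies flat on the bench, clear of the weight and the riser, and the job is handed in at about 18 s on the robot's clock.

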